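# Pack the snack pods and spoons from the baby drawer

## Task

Pack the baby's outing tray. Lift every orange snack pod straight up out of the grey organizer row in the drawer, leaving the grey blocks it interlocks with standing where they are, and stand each pod upright in a cell of the white tray with its white tab facing the green-striped rim; lay the two short steel spoons in the tray's long open compartment, lengthwise, with their bowls towards the end away from the robot. Do not disturb the bowl, the cup or the wooden spoon.

Things in the scene. Friction and masses are not known exactly. Their poses are not given: they have to be found in the camera images.
- pod0_mid (a point): orange snack pod 0 (may be absent; order in the row varies), about 0.11 to 0.23 kg: point on its axis half-way up, 46 mm above its underside. Body 50 (pod x) x 60 (pod y) x 56 mm high. On the lid an upright grip fin, 40 mm along pod x, 14 mm thick along pod y, from 56 to 92 mm above the underside (fin middle 28 mm above this point). Pod z is up, the white tab on pod +y
- pod0_tab (a point): outer part of the white tab of pod 0, 40 mm from the pod axis along pod +y, 5 mm higher than pod0_mid; tab 30 mm wide, ending 45 mm from the axis. The pod's two x sides carry T-shaped tongues, 1 to 49 mm above the underside, reaching 38 mm from the axis, in the keepers' T grooves with 2 mm play: it leaves only straight up, clear once raised 50 mm
- pod1_mid (a point): orange snack pod 1 (may be absent; order in the row varies), about 0.11 to 0.23 kg: point on its axis half-way up, 46 mm above its underside. Body 50 (pod x) x 60 (pod y) x 56 mm high. On the lid an upright grip fin, 40 mm along pod x, 14 mm thick along pod y, from 56 to 92 mm above the underside (fin middle 28 mm above this point). Pod z is up, the white tab on pod +y
- pod1_tab (a point): outer part of the white tab of pod 1, 40 mm from the pod axis along pod +y, 5 mm higher than pod1_mid; tab 30 mm wide, ending 45 mm from the axis. The pod's two x sides carry T-shaped tongues, 1 to 49 mm above the underside, reaching 38 mm from the axis, in the keepers' T grooves with 2 mm play: it leaves only straight up, clear once raised 50 mm
- pod2_mid (a point): orange snack pod 2 (may be absent; order in the row varies), about 0.11 to 0.23 kg: point on its axis half-way up, 46 mm above its underside. Body 50 (pod x) x 60 (pod y) x 56 mm high. On the lid an upright grip fin, 40 mm along pod x, 14 mm thick along pod y, from 56 to 92 mm above the underside (fin middle 28 mm above this point). Pod z is up, the white tab on pod +y
- pod2_tab (a point): outer part of the white tab of pod 2, 40 mm from the pod axis along pod +y, 5 mm higher than pod2_mid; tab 30 mm wide, ending 45 mm from the axis. The pod's two x sides carry T-shaped tongues, 1 to 49 mm above the underside, reaching 38 mm from the axis, in the keepers' T grooves with 2 mm play: it leaves only straight up, clear once raised 50 mm
- spoon0_grip (a point): short stainless spoon 0, 130 mm long, 0.05 kg, lying loose on the blue mat (counter level): point inside its straight handle near the balance, 7 mm above the underside, 60 mm from the handle end, 70 mm from the bowl tip. Handle 14 mm wide and 14 mm thick; x points along the spoon to the bowl, z up
- spoon0_bowl (a point): centre of the 38 mm wide, 13 mm deep bowl of spoon 0, 51 mm from its grip point
- spoon1_grip (a point): short stainless spoon 1, 130 mm long, 0.05 kg, lying loose on the blue mat (counter level): point inside its straight handle near the balance, 7 mm above the underside, 60 mm from the handle end, 70 mm from the bowl tip. Handle 14 mm wide and 14 mm thick; x points along the spoon to the bowl, z up
- spoon1_bowl (a point): centre of the 38 mm wide, 13 mm deep bowl of spoon 1, 51 mm from its grip point
- keeper0_mid (a point): grey keeper block 0 of the clamp organizer: centre of a loose block 32 x 61 x 50 mm high, 0.22 kg, standing in the organizer row in the drawer with a T groove in each of its two row-facing sides; it must stay
- keeper1_mid (a point): grey keeper block 1 of the clamp organizer: centre of a loose block 32 x 61 x 50 mm high, 0.22 kg, standing in the organizer row in the drawer with a T groove in each of its two row-facing sides; it must stay
- keeper2_mid (a point): grey keeper block 2 of the clamp organizer: centre of a loose block 32 x 61 x 50 mm high, 0.22 kg, standing in the organizer row in the drawer with a T groove in each of its two row-facing sides; it must stay
- keeper3_mid (a point): grey keeper block 3 of the clamp organizer: centre of a loose block 32 x 61 x 50 mm high, 0.22 kg, standing in the organizer row in the drawer with a T groove in each of its two row-facing sides; it must stay
- drawer: white drawer set on the counter, fixed: 345 (x) x 290 (y) mm, walls 55 mm high, front panel 75 mm high on -x; origin under its centre, z up. The grey organizer runs along its x, 85 mm to the -y side of the centre: keepers and pods alternate, three pod places at x = -86, 0, +86 mm, undersides 16 mm above the counter; end clamps 60 mm high
- tray_pods (a point): white packing tray, fixed, 290 (x) x 190 (y) mm, rims 24 mm, floor 4 mm thick: point on the floor at the centre of its pod bay, in tray axes (x away from the robot, y left, z up). Two 16 mm high ribs part the bay into three cells centred at x = -95, 0, +95 mm, each at least 91 (x) x 96 (y) mm inside; the green-striped rim lies 50 mm off on the -y side
- tray_spoons (a point): same tray axes: point on the tray floor at the centre of the spoon bay, the undivided compartment on the tray's +y side, 282 mm along x by 82 mm along y
- tray_far (a point): middle of the spoon bay's far end (tray +x end, away from the robot), 145 mm from the bay centre, at floor level; tray axes
- bowl_mid (a point): blue suction-base bowl in the drawer, 104 mm across, 50 mm high: its centre half-way up; leave alone
- cup_mid (a point): orange sippy cup in the drawer, 72 mm across, 105 mm high: its centre half-way up; leave alone
- wooden_spoon_mid (a point): wooden spoon lying in the drawer along its +y wall, about 225 mm long, 10 mm thick: a point near its middle; leave alone
Mind the look-alikes: they are no part of the job. What is shaped like the part that bears keeper3_mid but purple or yellow is not meant.

How it is judged:
By the outcome, as a careful person would: the job done as asked, in the order asked, and still so for the second after the job is handed in, with the robot touching nothing.
Of pod0, pod1, pod2 only 2 to 3 are there at a start; the rules pass over those that are not, and their reading is None.
At some moment in a run one of spoon0, spoon1 may be knocked a few centimetres aside while the robot is not near it.
It also fails if it takes over 208 s, if anything falls off the work surface, if the arm or the gripper's body presses on something with over 40 N, if the wrist force passes 120 N, or if a joint passes its speed limit or range.

## Robot

A 7-joint arm with a two-finger parallel gripper is mounted at the origin on the work surface. World frame = base frame: x ahead of the robot, y to its left, z up, the work surface at z = 0. Lengths are in m, angles in rad, forces in N, time in s.
With the tool pointing down it reaches from about 0.4 to 0.85 m from the base axis. Payload 4.5 kg.
Tool frame: the origin (TCP) lies at the very end of the fingers, on their centre line; the grasp point (between the pads) lies robot.tcp_to_grasp behind it (robot.tcp_to_grasp is the distance from the TCP to the grasp point, in m); z points along the fingers, y is the line along which they close (so a half turn about z gives the same grasp; the last joint's range is limited). The gripper opens to 85 mm and grips with 20 to 120 N. Pads are 22 mm wide; open, the fingers measure 114 mm over their backs; the gripper's body (76 mm by 85 mm) begins 54 mm behind the grasp point. The pads swing forward as they close: fully open they stand 13 mm farther back than shut.
Start: joints at [-1.316, 0.689, -0.195, 1.565, 0.157, 0.902, -0.215], TCP at [0.137, 0.61, 0.231] pointing down, gripper open.
Joint ranges: [-3.01, 3.01], [-0.46, 2.08], [-1.47, 1.51], [0.13, 2.56], [-1, 4.14], [0.04, 2.09], [-2.66, 2.66]. Speed limits (rad/s): [2.57, 2.57, 3.14, 3.14, 3.14, 3.14, 3.14].

## Interface

Orientations are given as a rotation vector (axis times angle).
In Python, from station import robot gives the robot as it stands.
- The arm moves only by the tool carry_out, never from a script. Its argument "series" is a list of rows, each a list of 3 entries, a list of its own where there are three numbers: the shift along the tool's x, y, z in mm, then the turn, a rotation vector about the tool's x, y, z in rad, then the opening, from 0 (shut) to 1 (fully open). A call has 1 to 20 rows; each row is the pose to reach, as a shift and turn from the pose commanded when the call began, along the tool's axes at that moment; what a row does not reach only later rows make up. A row lasts 1/12 s, in which the tool goes at most 41.7 mm and 7.16 degrees, less where a joint would pass 70% of its speed; a pose out of reach is approached as far as the arm can. A call with a gripper value outside its range is refused whole. The fingers move at their own pace and stop on an object; the grip force is fixed at half the most. Time passes only in rows, so rows that repeat a pose let the fingers close. It gives the time, the measured TCP pose, the force, the opening and the grip force at its end, in the units of the state.
- robot.observe(): the state, without advancing time (a new reading comes with each control period).
- robot.snapshot(name): name is "scene" or "top" or "wrist"; returns a dict with "color" (420x560x3 uint8, red, green, blue), "depth" (420x560 float32, m along the optical axis (not along the pixel's ray), 0 where there is no reading), "mtx" (3x3 intrinsics, pixels), "extrinsics" (4x4, takes a point from camera to world coordinates). Camera axes: x right, y down, z forward; pixel columns grow to the right and rows downward; lengths in m; the calibration is good to about 2 mm. A picture is of the moment at which its call begins.
- robot.finish_job(): hands the job in; it is judged then, once.
Trained networks look in the newest picture that a camera, given by its name, has taken for a name from the list of things; names that differ only in an ending like _2 or _b are one class to them, and where a whole thing is asked for, a point or a joint stands for the part that bears it (a point fixed in the world has none). Each returns a list of dicts, best first, with "conf" (0 to 1); they miss things now and then, are a little off and sometimes report something else, mostly with a low value. They report only what shows in the picture. A call takes as long as a camera call. They do not tell look-alikes from the thing itself.
- robot.spot_in(camera, target): "centre" ([column, row] in pixels, amid what is visible of it).
The state is a dict: "time": time; "joints": joint angles; "joint_vel": joint speeds; "joint_torque": joint torques, N m; "tool_pos": TCP position; "eef_rot": TCP orientation; "force": force on the tool from outside, world axes, zero at the start; "torque": the same for the moment, N m; "finger_gap": finger opening in m; "grip_force": force on a finger pad.
Only numpy, scipy, OpenCV 4.12 (cv2) and the standard library are available. Lean on these libraries where they do the work, as an engineer would, in place of code of your own. Each camera call takes 0.05 s, during which the arm holds its last target. There are 200 camera calls.

## Working session

There is one attempt and no reset: what is moved stays moved. The work goes in short steps, Python scripts to look and compute and a tool call to move; the robot and the scene stay as the last step left them, time stands still between calls to the robot, and variables do not carry over. Pictures are saved under pics/ and viewed, at most 14 in all, crops included, and the job is handed in when it is done.

Besides the shell and the picture viewer there is one more tool, called after "Request:" by a JSON object that holds its "name" and its "arguments", one argument or row to a line. carry_out: Moves the arm, as the interface text tells. Its arguments: {"type":"object","properties":{"series":{"type":"array"}},"required":["series"]}

```bash
mkdir -p pics; ls; python3 - <<'E'
from station import robot
import cv2,numpy as np
s=robot.observe();print({k:np.round(v,3) for k,v in s.items()}, robot.tcp_to_grasp)
for n in ["scene","top"]:
    p=robot.snapshot(n);cv2.imwrite(f"pics/{n}0.png",p["color"][:,:,::-1]);np.savez(f"{n}0.npz",**p)
    print(n,np.round(p["mtx"],1).tolist(),np.round(p["extrinsics"],3).tolist())
E
```

```text
pics
{'time': np.float64(0.0), 'joints': array([-1.316,  0.69 , -0.194,  1.566,  0.157,  0.903, -0.215]), 'joint_vel': array([ 0.001,  0.001, -0.001, -0.   , -0.   , -0.001, -0.001]), 'joint_torque': array([ 0.0000e+00, -5.3962e+01, -1.2660e+00, -1.5854e+01,  9.0000e-03,
        1.0000e-02, -0.0000e+00]), 'tool_pos': array([0.137, 0.609, 0.23 ]), 'eef_rot': array([-3.460e-01, -3.122e+00,  3.000e-03]), 'force': array([ 1.106, -0.979,  0.141]), 'torque': array([-0.034, -0.084, -0.009]), 'grip_force': np.float64(0.0), 'finger_gap': np.float64(0.085)} 0.0187
scene [[453.0, 0.0, 281.1], [0.0, 453.0, 200.7], [0.0, 0.0, 1.0]] [[0.876, 0.275, -0.397, 0.949], [0.483, -0.456, 0.748, -0.641], [0.025, -0.846, -0.532, 0.565], [0.0, 0.0, 0.0, 1.0]]
top [[445.5, 0.0, 281.3], [0.0, 445.5, 215.4], [0.0, 0.0, 1.0]] [[0.007, -0.998, 0.06, 0.52], [-1.0, -0.006, 0.016, 0.048], [-0.016, -0.06, -0.998, 1.079], [0.0, 0.0, 0.0, 1.0]]
```

View pics/top0.png

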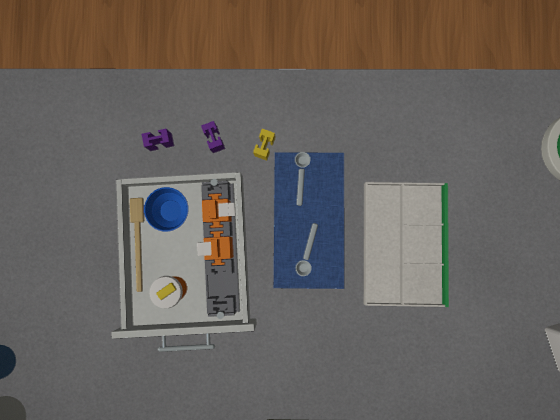

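View pics/scene0.png

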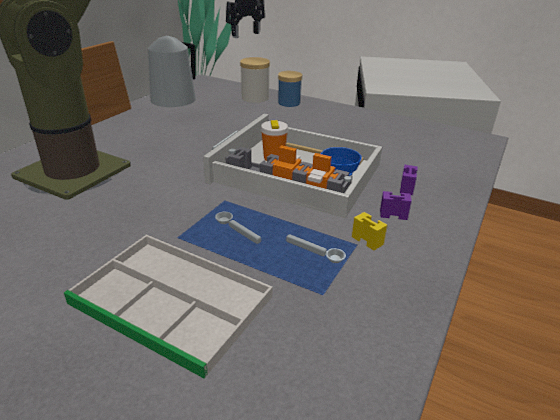

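```bash
cat > h.py <<'E'
from station import robot
import numpy as np, cv2
from scipy.spatial.transform import Rotation as R
def w(p,u,v,z=None):
    "pixel -> world, by depth or on plane z"
    M=p["mtx"];E=p["extrinsics"];r=np.array([(u-M[0,2])/M[0,0],(v-M[1,2])/M[1,1],1])
    if z is None:
        d=p["depth"][int(round(v)),int(round(u))]
    else: d=(z-E[2,3])/(E[2,:3]@r)
    return E[:3,:3]@(r*d)+E[:3,3]
def cloud(p):
    v,u=np.mgrid[:420,:560];M=p["mtx"];d=p["depth"]
    c=np.stack([(u-M[0,2])/M[0,0]*d,(v-M[1,2])/M[1,1]*d,d],-1)
    return c@p["extrinsics"][:3,:3].T+p["extrinsics"][:3,3]
E
python3 - <<'E'
from h import *
p=np.load("top0.npz")
for n in "pod0_mid pod0_tab spoon0_grip spoon0_bowl keeper0_mid drawer tray_pods tray_spoons tray_far bowl_mid cup_mid".split():
    for r in robot.spot_in("top",n)[:5]:
        u,v=r["centre"]; print(n,round(r["conf"],2),round(u),round(v),np.round(w(p,u,v),3))
E
```

```text
pod0_mid 0.49 408 243 [ 0.521 -0.238  0.006]
spoon0_grip 0.82 298 175 [ 0.685  0.026 -0.001]
spoon0_grip 0.3 167 208 [0.602 0.34  0.016]
spoon0_bowl 0.66 302 169 [0.698 0.016 0.012]
keeper0_mid 0.83 219 304 [0.38  0.205 0.064]
drawer 0.75 184 267 [0.46  0.298 0.012]
tray_pods 0.85 406 245 [ 0.515 -0.233  0.002]
tray_spoons 0.76 408 243 [ 0.521 -0.237  0.006]
tray_far 0.81 407 243 [ 0.521 -0.236  0.003]
bowl_mid 0.65 167 206 [0.605 0.338 0.021]
cup_mid 0.76 168 290 [0.416 0.306 0.118]
cup_mid 0.59 216 248 [0.508 0.207 0.108]
```

The top view shows two pods: far (col 215, row 208) with its tab towards -y, and middle (215, 248) with its tab towards +y. The third place (near) has no pod. The spoons are on the mat, with bowls at (302,160) and (303,268). The tray has its spoon bay on the left and the green rim at col 446.

```bash
cat >> h.py <<'E'
def rect(pts):
    (c,s,a)=cv2.minAreaRect(np.float32(pts[:,:2]*1000))
    return np.round(c,1),np.round(s,1),round(a,1)
def fins(p):
    c=cloud(p);hsv=cv2.cvtColor(p["color"],cv2.COLOR_RGB2HSV)
    org=(hsv[...,0]>5)&(hsv[...,0]<22)&(hsv[...,1]>150)&(hsv[...,2]>90)
    m=(org&(c[...,2]>.085)&(c[...,2]<.115)&(c[...,1]>.13)&(c[...,1]<.26)).astype(np.uint8)
    n,l,st,_=cv2.connectedComponentsWithStats(m)
    for i in range(1,n):
        if st[i,4]>15:
            q=c[l==i]; q=q[q[:,2]>np.median(q[:,2])-.005]; print("fin",rect(q),np.round(q.mean(0)*1000,1),len(q))
def spoons(p):
    c=cloud(p);hsv=cv2.cvtColor(p["color"],cv2.COLOR_RGB2HSV)
    return c,hsv
E
python3 - <<'E'
from h import *
p=dict(np.load("top0.npz")); fins(p)
c=cloud(p);hsv=cv2.cvtColor(p["color"],cv2.COLOR_RGB2HSV);z=c[...,2]
# counter check
print("counter z",np.median(z[350:400,280:350]),"mat",np.median(z[180:260,325:340]))
# spoons: non blue in mat
mat=(hsv[...,1]<90)&(hsv[...,2]>90);sub=np.zeros_like(mat);sub[145:295,278:342]=1
n,l,st,_=cv2.connectedComponentsWithStats((mat&sub).astype(np.uint8))
for i in range(1,n):
    if st[i,4]>60:
        v,u=np.where(l==i);q=np.array([w(p,a,b,.012) for a,b in zip(u,v)]);print("spoon",st[i].tolist(),rect(q))
        m=q[:,:2].mean(0);d=np.linalg.svd(q[:,:2]-m)[2][0];t=(q[:,:2]-m)@d
        print("  ends",np.round((m+d*t.min())*1000),np.round((m+d*t.max())*1000),"zs",np.round(np.percentile(z[l==i],[10,50,90])*1000))
# tray rims: bright points at z 15..30
m=np.zeros_like(mat);m[170:320,355:460]=1
q=c[m&(z>.016)&(z<.032)];print("tray",rect(q),len(q)); 
q=c[m&(hsv[...,1]>120)&(hsv[...,0]>45)&(hsv[...,0]<80)];print("green",rect(q),q[:,2].mean())
m=np.zeros_like(mat);m[165:328,110:250]=1
q=c[m&(z>.045)&(z<.062)&(hsv[...,1]<60)&(hsv[...,2]>140)];print("drawer walls",rect(q),len(q))
m[:]=0;m[180:320,200:240]=1
q=c[m&(hsv[...,1]<60)&(hsv[...,2]<110)&(z>.05)];print("row",rect(q),np.round(np.percentile(q[:,2],[5,50,95]),3))
big=cv2.resize(p["color"][170:340,110:255],None,fx=3.5,fy=3.5,interpolation=cv2.INTER_CUBIC);cv2.imwrite("pics/draw.png",big[:,:,::-1])
E
```

```text
fin (array([592.4, 215.9]), array([40. , 14.1]), 1.9) [592.9 215.8 108. ] 114
fin (array([507. , 210.2]), array([39.7, 13.3]), 3.8) [506.9 210.2 108. ] 116
counter z -0.00021187049244086875 mat 0.0004857060142992031
spoon [278, 145, 64, 23, 672] (array([729.1,  -1.4]), array([ 53.7, 152.3]), 0.2)
  ends [736.  75.] [746. -78.] zs [-2.  1. 11.]
spoon [296, 169, 8, 37, 206] (array([653.9,  22.2]), array([14. , 87.8]), 85.7)
  ends [698.  19.] [610.  25.] zs [ 3. 14. 17.]
spoon [295, 223, 22, 53, 405] (array([505.5,   8. ]), array([ 38.9, 127.3]), 83.2)
  ends [567. -13.] [442.  17.] zs [ 2. 12. 16.]
spoon [278, 288, 64, 7, 439] (array([405.6,  -2.4]), array([ 14.1, 149.4]), 0.5)
  ends [405.  72.] [406. -77.] zs [-2.  0.  3.]
tray (array([ 519.5, -229.6]), array([194.9, 290.5]), 89.5) 1577
green (array([ 467., -186.]), array([268.6, 398.4]), 21.1) 0.025337680984975203
drawer walls (array([502.6, 295.8]), array([343.6, 290.2]), 3.4) 1896
row (array([511.6, 144.2]), array([306.5, 192.9]), 3.5) [0.055 0.066 0.069]
```

View pics/draw.png

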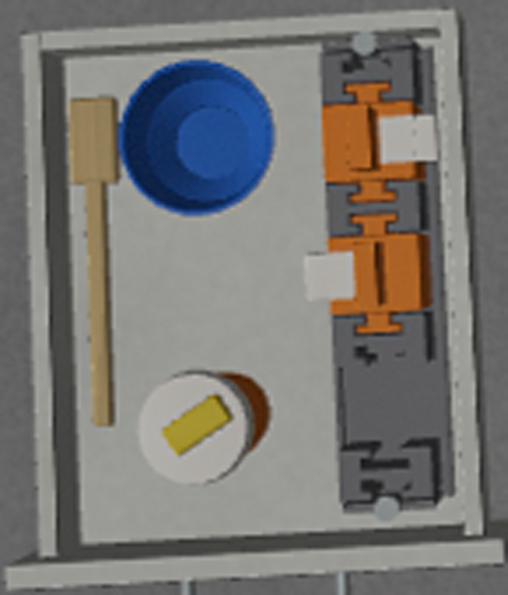

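```bash
cat >> h.py <<'E'
def pose(yaw):
    t=np.radians(yaw);s,c=np.sin(t),np.cos(t)
    return R.from_matrix(np.array([[-s,c,0],[c,s,0],[0,0,-1]]))
def plan(*wps):
    "world targets (x,y,z mm, tool-y yaw deg) -> shift mm, turn rad from the present pose"
    s=robot.observe();R0=R.from_rotvec(s["eef_rot"]);p=np.array(s["tool_pos"])*1000
    y=R0.as_matrix()[:,1];print("t%.1f"%s["time"],"tcp",np.round(p,1),"yaw %.1f"%np.degrees(np.arctan2(y[1],y[0])),"F",np.round(s["force"],1),"gap %.4f"%s["finger_gap"],"grip %.0f"%s["grip_force"],"j",np.round(s["joints"],2))
    for wp in wps:
        d=R0.inv().apply(np.array(wp[:3])-p);t=(R0.inv()*pose(wp[3])).as_rotvec()
        D=np.linalg.norm(d);print(wp,"->",np.round(d,1).tolist(),np.round(t,3).tolist(),"rows>=%d"%np.ceil(max(D/41.7,np.degrees(np.linalg.norm(t))/7.16)))
E
python3 -c "
from h import *
plan((592.9,215.9,200,93.4))"
```

```text
t0.7 tcp [136.9 609.9 231.3] yaw 77.3 F [ 0.3  0.1 -0. ] gap 0.0854 grip 0 j [-1.32  0.69 -0.19  1.57  0.16  0.9  -0.22]
(592.9, 215.9, 200, 93.4) -> [-531.3, -284.5, 31.3] [0.0, -0.0, -0.28] rows>=15
```

Request:
{"name": "carry_out", "arguments": {
  "series": [
    [[-531.3, -284.5, 0], [0, 0, -0.28], 0.6],
    [[-531.3, -284.5, 0], [0, 0, -0.28], 0.6],
    [[-531.3, -284.5, 0], [0, 0, -0.28], 0.6],
    [[-531.3, -284.5, 0], [0, 0, -0.28], 0.6],
    [[-531.3, -284.5, 0], [0, 0, -0.28], 0.6],
    [[-531.3, -284.5, 0], [0, 0, -0.28], 0.6],
    [[-531.3, -284.5, 0], [0, 0, -0.28], 0.6],
    [[-531.3, -284.5, 0], [0, 0, -0.28], 0.6],
    [[-531.3, -284.5, 0], [0, 0, -0.28], 0.6],
    [[-531.3, -284.5, 0], [0, 0, -0.28], 0.6],
    [[-531.3, -284.5, 0], [0, 0, -0.28], 0.6],
    [[-531.3, -284.5, 0], [0, 0, -0.28], 0.6],
    [[-531.3, -284.5, 0], [0, 0, -0.28], 0.6],
    [[-531.3, -284.5, 0], [0, 0, -0.28], 0.6],
    [[-531.3, -284.5, 0], [0, 0, -0.28], 0.6],
    [[-531.3, -284.5, 31.3], [0, 0, -0.28], 0.6],
    [[-531.3, -284.5, 31.3], [0, 0, -0.28], 0.6],
    [[-531.3, -284.5, 31.3], [0, 0, -0.28], 0.6],
    [[-531.3, -284.5, 31.3], [0, 0, -0.28], 0.6],
    [[-531.3, -284.5, 31.3], [0, 0, -0.28], 0.6]
  ]
}}

```text
time: 2.32
tool_pos: [0.5928, 0.2177, 0.2014]
eef_rot: [-0.097, 3.139, 0.002]
force: [0.1, 0.3, -0.4]
finger_gap: 0.0512
grip_force: 0.0
```

```bash
python3 -c "
from h import *
p=robot.snapshot('wrist');fins(p)
c=cloud(p);print(np.round(p['extrinsics'],2).tolist())
cv2.imwrite('pics/w1.png',p['color'][:,:,::-1])
plan((592.9,215.9,79,93.4))"
```

```text
fin (array([505.8, 211.8]), array([39.5, 13.9]), 3.9) [505.5 211.7 107.1] 1150
fin (array([591.7, 217.5]), array([40.3, 12.9]), 3.4) [591.1 217.8 107.1] 803
[[-0.06, 0.96, 0.28, 0.52], [1.0, 0.06, 0.02, 0.21], [0.0, 0.28, -0.96, 0.34], [0.0, 0.0, 0.0, 1.0]]
t2.4 tcp [592.9 217.5 201.5] yaw 93.5 F [-0.4 -0.2  0.3] gap 0.0510 grip 0 j [-0.25  0.74 -0.33  1.57  0.29  0.87  0.95]
(592.9, 215.9, 79, 93.4) -> [0.3, -1.8, 122.5] [0.001, 0.002, 0.002] rows>=3
```

View pics/w1.png

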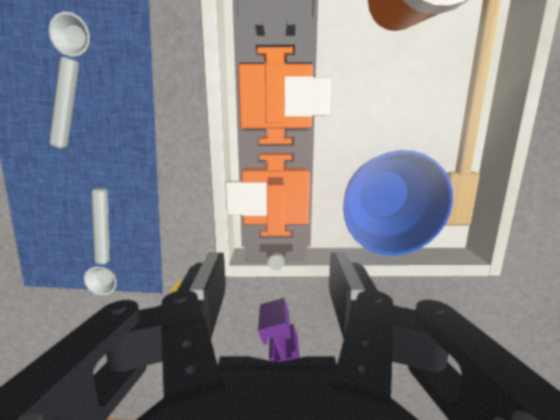

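The wrist view shows the far pod fin at (275,205) with a white tab at (247,198), and the middle pod at (275,95). Both agree with the top measurements to within 2 mm. I'll descend on the far pod.

Request:
{"name": "carry_out", "arguments": {
  "series": [
    [[0, -0.8, 40], [0, 0, 0], 0.6],
    [[0, -0.8, 70], [0, 0, 0], 0.6],
    [[0, -0.8, 95], [0, 0, 0], 0.6],
    [[0, -0.8, 110], [0, 0, 0], 0.6],
    [[0, -0.8, 122], [0, 0, 0], 0.6],
    [[0, -0.8, 122], [0, 0, 0], 0.6],
    [[0, -0.8, 122], [0, 0, 0], 0.6],
    [[0, -0.8, 122], [0, 0, 0], 0.0],
    [[0, -0.8, 122], [0, 0, 0], 0.0],
    [[0, -0.8, 122], [0, 0, 0], 0.0],
    [[0, -0.8, 122], [0, 0, 0], 0.0],
    [[0, -0.8, 122], [0, 0, 0], 0.0],
    [[0, -0.8, 122], [0, 0, 0], 0.0],
    [[0, -0.8, 122], [0, 0, 0], 0.0],
    [[0, -0.8, 122], [0, 0, 0], 0.0],
    [[0, -0.8, 122], [0, 0, 0], 0.0]
  ]
}}

```text
time: 3.7
tool_pos: [0.5938, 0.2157, 0.0792]
eef_rot: [-0.093, 3.138, 0.002]
force: [-0.3, 0.2, 5.8]
finger_gap: 0.0132
grip_force: 62.7
```

Request:
{"name": "carry_out", "arguments": {
  "series": [
    [[0, 0, -3], [0, 0, 0], 0.0],
    [[0, 0, -6], [0, 0, 0], 0.0],
    [[0, 0, -10], [0, 0, 0], 0.0],
    [[0, 0, -15], [0, 0, 0], 0.0],
    [[0, 0, -20], [0, 0, 0], 0.0],
    [[0, 0, -25], [0, 0, 0], 0.0],
    [[0, 0, -30], [0, 0, 0], 0.0],
    [[0, 0, -35], [0, 0, 0], 0.0],
    [[0, 0, -40], [0, 0, 0], 0.0],
    [[0, 0, -46], [0, 0, 0], 0.0],
    [[0, 0, -52], [0, 0, 0], 0.0],
    [[0, 0, -58], [0, 0, 0], 0.0],
    [[0, 0, -70], [0, 0, 0], 0.0],
    [[0, 0, -90], [0, 0, 0], 0.0],
    [[0, 0, -110], [0, 0, 0], 0.0],
    [[0, 0, -125], [0, 0, 0], 0.0],
    [[0, 0, -125], [0, 0, 0], 0.0]
  ]
}}

```text
time: 5.12
tool_pos: [0.5952, 0.2163, 0.2072]
eef_rot: [-0.092, 3.133, 0.005]
force: [1.4, 0.6, -0.9]
finger_gap: 0.0131
grip_force: 61.6
```

```bash
python3 -c "
from h import *
p=robot.snapshot('wrist');cv2.imwrite('pics/w2.png',p['color'][:,:,::-1])
p=robot.snapshot('scene')
big=cv2.resize(p['color'][100:260,180:420],None,fx=3,fy=3);cv2.imwrite('pics/s2.png',big[:,:,::-1])
plan((614,-273,200,89.5),(614,-273,86,89.5))"
```

```text
t5.2 tcp [593.2 215.2 203.6] yaw 93.4 F [ 0.2  0.  -1.5] gap 0.0130 grip 62 j [-0.24  0.74 -0.33  1.57  0.29  0.88  0.96]
(614, -273, 200, 89.5) -> [8.1, -488.5, 3.4] [0.0, 0.001, 0.068] rows>=12
(614, -273, 86, 89.5) -> [8.2, -488.6, 117.4] [0.0, 0.001, 0.068] rows>=13
```

View pics/s2.png

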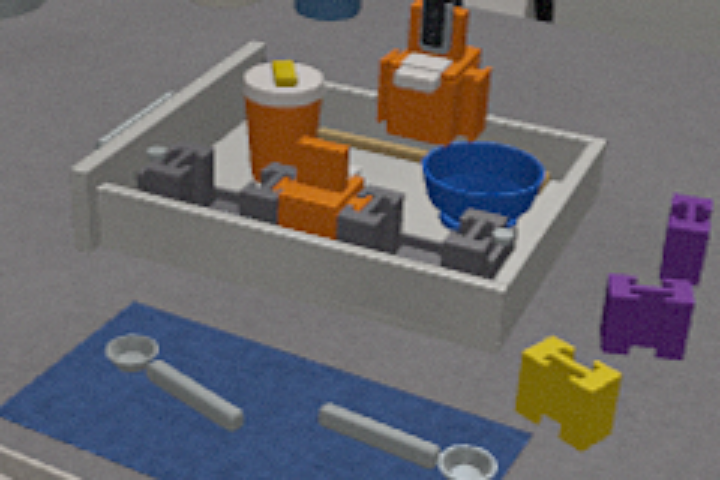

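The pod is lifted clear and the keepers are still standing. I'll carry it to the far cell.

Request:
{"name": "carry_out", "arguments": {
  "series": [
    [[8, -488.5, 0], [0, 0, 0.068], 0.0],
    [[8, -488.5, 0], [0, 0, 0.068], 0.0],
    [[8, -488.5, 0], [0, 0, 0.068], 0.0],
    [[8, -488.5, 0], [0, 0, 0.068], 0.0],
    [[8, -488.5, 0], [0, 0, 0.068], 0.0],
    [[8, -488.5, 0], [0, 0, 0.068], 0.0],
    [[8, -488.5, 0], [0, 0, 0.068], 0.0],
    [[8, -488.5, 0], [0, 0, 0.068], 0.0],
    [[8, -488.5, 0], [0, 0, 0.068], 0.0],
    [[8, -488.5, 0], [0, 0, 0.068], 0.0],
    [[8, -488.5, 0], [0, 0, 0.068], 0.0],
    [[8, -488.5, 0], [0, 0, 0.068], 0.0],
    [[8, -488.5, 0], [0, 0, 0.068], 0.0],
    [[8, -488.5, 0], [0, 0, 0.068], 0.0],
    [[8, -488.5, 30], [0, 0, 0.068], 0.0],
    [[8, -488.5, 60], [0, 0, 0.068], 0.0],
    [[8, -488.5, 80], [0, 0, 0.068], 0.0],
    [[8, -488.5, 95], [0, 0, 0.068], 0.0],
    [[8, -488.5, 95], [0, 0, 0.068], 0.0],
    [[8, -488.5, 95], [0, 0, 0.068], 0.0]
  ]
}}

```text
time: 6.88
tool_pos: [0.6134, -0.2707, 0.1068]
eef_rot: [-0.01, -3.139, -0.004]
force: [0.3, 0.5, -1.0]
finger_gap: 0.0131
grip_force: 61.5
```

```bash
python3 -c "
from h import *
plan((614.5,-273,68.3,89.5))"
```

```text
t6.9 tcp [ 613.4 -270.7  106.8] yaw 89.6 F [ 0.3  0.5 -1. ] gap 0.0131 grip 62 j [ 0.52  0.91 -0.33  1.51  0.37  0.79  1.61]
(614.5, -273, 68.3, 89.5) -> [-1.3, -2.4, 38.5] [0.002, -0.003, 0.002] rows>=1
```

Request:
{"name": "carry_out", "arguments": {
  "series": [
    [[-1, -2, 15], [0, 0, 0], 0.0],
    [[-1, -2, 25], [0, 0, 0], 0.0],
    [[-1, -2, 32], [0, 0, 0], 0.0],
    [[-1, -2, 36], [0, 0, 0], 0.0],
    [[-1, -2, 38.5], [0, 0, 0], 0.0],
    [[-1, -2, 38.5], [0, 0, 0], 0.0],
    [[-1, -2, 38.5], [0, 0, 0], 0.0],
    [[-1, -2, 38.5], [0, 0, 0], 0.5],
    [[-1, -2, 38.5], [0, 0, 0], 0.5],
    [[-1, -2, 38.5], [0, 0, 0], 0.5],
    [[-1, -2, 38.5], [0, 0, 0], 0.5],
    [[-1, -2, 38.5], [0, 0, 0], 0.5],
    [[-1, -2, 20], [0, 0, 0], 0.5],
    [[-1, -2, -5], [0, 0, 0], 0.5],
    [[-1, -2, -35], [0, 0, 0], 0.5],
    [[-1, -2, -70], [0, 0, 0], 0.5],
    [[-1, -2, -95], [0, 0, 0], 0.5],
    [[-1, -2, -95], [0, 0, 0], 0.5],
    [[-1, -2, -95], [0, 0, 0], 0.5]
  ]
}}

```text
time: 8.47
tool_pos: [0.616, -0.2753, 0.205]
eef_rot: [0.014, 3.138, -0.002]
force: [-0.1, 0.8, -0.1]
finger_gap: 0.0428
grip_force: 0.0
```

```bash
python3 -c "
from h import *
plan((506.6,211,200,93.4))"
```

```text
t8.5 tcp [ 616.  -275.3  205. ] yaw 89.5 F [-0.1  0.8 -0.1] gap 0.0428 grip 0 j [ 0.54  0.8  -0.37  1.43  0.32  0.97  1.65]
(506.6, 211, 200, 93.4) -> [113.7, 485.3, 3.9] [-0.001, 0.004, -0.068] rows>=12
```

Request:
{"name": "carry_out", "arguments": {
  "series": [
    [[114, 485.3, 4], [0, 0, -0.068], 0.6],
    [[114, 485.3, 4], [0, 0, -0.068], 0.6],
    [[114, 485.3, 4], [0, 0, -0.068], 0.6],
    [[114, 485.3, 4], [0, 0, -0.068], 0.6],
    [[114, 485.3, 4], [0, 0, -0.068], 0.6],
    [[114, 485.3, 4], [0, 0, -0.068], 0.6],
    [[114, 485.3, 4], [0, 0, -0.068], 0.6],
    [[114, 485.3, 4], [0, 0, -0.068], 0.6],
    [[114, 485.3, 4], [0, 0, -0.068], 0.6],
    [[114, 485.3, 4], [0, 0, -0.068], 0.6],
    [[114, 485.3, 4], [0, 0, -0.068], 0.6],
    [[114, 485.3, 4], [0, 0, -0.068], 0.6],
    [[114, 485.3, 4], [0, 0, -0.068], 0.6],
    [[114, 485.3, 4], [0, 0, -0.068], 0.6],
    [[114, 485.3, 4], [0, 0, -0.068], 0.6],
    [[114, 485.3, 4], [0, 0, -0.068], 0.6]
  ]
}}

```text
time: 9.8
tool_pos: [0.5052, 0.209, 0.1982]
eef_rot: [0.089, -3.139, 0.003]
force: [0.1, 0.7, 0.5]
finger_gap: 0.0516
grip_force: 0.0
```

```bash
python3 -c "
from h import *
p=robot.snapshot('wrist');fins(p)
plan((506.6,211,79,93.4))"
```

```text
fin (array([505.7, 211.9]), array([40.5, 13.6]), 4.3) [505.3 211.6 107. ] 844
t9.8 tcp [505.4 208.9 198.3] yaw 93.2 F [ 0.5  0.1 -0.5] gap 0.0511 grip 0 j [-0.28  0.64 -0.32  1.83  0.29  0.71  0.86]
(506.6, 211, 79, 93.4) -> [-1.4, 2.2, 119.3] [-0.002, -0.001, -0.003] rows>=3
```

Request:
{"name": "carry_out", "arguments": {
  "series": [
    [[-1.4, 2.2, 40], [0, 0, 0], 0.6],
    [[-1.4, 2.2, 70], [0, 0, 0], 0.6],
    [[-1.4, 2.2, 95], [0, 0, 0], 0.6],
    [[-1.4, 2.2, 108], [0, 0, 0], 0.6],
    [[-1.4, 2.2, 119], [0, 0, 0], 0.6],
    [[-1.4, 2.2, 119], [0, 0, 0], 0.6],
    [[-1.4, 2.2, 119], [0, 0, 0], 0.6],
    [[-1.4, 2.2, 119], [0, 0, 0], 0.0],
    [[-1.4, 2.2, 119], [0, 0, 0], 0.0],
    [[-1.4, 2.2, 119], [0, 0, 0], 0.0],
    [[-1.4, 2.2, 119], [0, 0, 0], 0.0],
    [[-1.4, 2.2, 119], [0, 0, 0], 0.0],
    [[-1.4, 2.2, 119], [0, 0, 0], 0.0],
    [[-1.4, 2.2, 119], [0, 0, 0], 0.0],
    [[-1.4, 2.2, 119], [0, 0, 0], 0.0]
  ]
}}

```text
time: 11.1
tool_pos: [0.5069, 0.2134, 0.0806]
eef_rot: [-0.093, 3.139, -0.0]
force: [-0.7, -1.9, 6.4]
finger_gap: 0.0128
grip_force: 63.1
```

Request:
{"name": "carry_out", "arguments": {
  "series": [
    [[0, 0, -3], [0, 0, 0], 0.0],
    [[0, 0, -6], [0, 0, 0], 0.0],
    [[0, 0, -10], [0, 0, 0], 0.0],
    [[0, 0, -15], [0, 0, 0], 0.0],
    [[0, 0, -20], [0, 0, 0], 0.0],
    [[0, 0, -25], [0, 0, 0], 0.0],
    [[0, 0, -30], [0, 0, 0], 0.0],
    [[0, 0, -35], [0, 0, 0], 0.0],
    [[0, 0, -40], [0, 0, 0], 0.0],
    [[0, 0, -46], [0, 0, 0], 0.0],
    [[0, 0, -52], [0, 0, 0], 0.0],
    [[0, 0, -58], [0, 0, 0], 0.0],
    [[0, 0, -70], [0, 0, 0], 0.0],
    [[0, 0, -90], [0, 0, 0], 0.0],
    [[0, 0, -110], [0, 0, 0], 0.0],
    [[0, 0, -125], [0, 0, 0], 0.0],
    [[0, 0, -125], [0, 0, 0], 0.0]
  ]
}}

```text
time: 12.52
tool_pos: [0.5082, 0.2147, 0.2082]
eef_rot: [-0.093, 3.135, 0.005]
force: [1.2, 1.1, -2.3]
finger_gap: 0.0128
grip_force: 62.0
```

```bash
python3 -c "
from h import *
plan((519.5,-20,200,1),(519.5,-272,200,1))"
```

```text
t12.5 tcp [508.2 214.7 208.2] yaw 93.4 F [ 1.2  1.1 -2.3] gap 0.0128 grip 62 j [-0.28  0.63 -0.33  1.82  0.29  0.73  0.86]
(519.5, -20, 200, 1) -> [2.6, -235.0, 7.6] [0.007, 0.002, 1.612] rows>=13
(519.5, -272, 200, 1) -> [17.5, -486.5, 6.8] [0.007, 0.002, 1.612] rows>=13
```

Request:
{"name": "carry_out", "arguments": {
  "series": [
    [[17.5, -486.5, 0], [0, 0, 1.6], 0.0],
    [[17.5, -486.5, 0], [0, 0, 1.6], 0.0],
    [[17.5, -486.5, 0], [0, 0, 1.6], 0.0],
    [[17.5, -486.5, 0], [0, 0, 1.6], 0.0],
    [[17.5, -486.5, 0], [0, 0, 1.6], 0.0],
    [[17.5, -486.5, 0], [0, 0, 1.6], 0.0],
    [[17.5, -486.5, 0], [0, 0, 1.6], 0.0],
    [[17.5, -486.5, 0], [0, 0, 1.6], 0.0],
    [[17.5, -486.5, 0], [0, 0, 1.6], 0.0],
    [[17.5, -486.5, 0], [0, 0, 1.6], 0.0],
    [[17.5, -486.5, 0], [0, 0, 1.6], 0.0],
    [[17.5, -486.5, 0], [0, 0, 1.6], 0.0],
    [[17.5, -486.5, 0], [0, 0, 1.6], 0.0],
    [[17.5, -486.5, 0], [0, 0, 1.6], 0.0],
    [[17.5, -486.5, 0], [0, 0, 1.6], 0.0],
    [[17.5, -486.5, 0], [0, 0, 1.6], 0.0]
  ]
}}

```text
time: 13.85
tool_pos: [0.5178, -0.2711, 0.2043]
eef_rot: [-2.181, -2.258, -0.001]
force: [0.8, 0.5, -1.5]
finger_gap: 0.0129
grip_force: 61.8
```

```bash
python3 -c "
from h import *
plan((519.5,-272,200,-90.5))"
```

```text
t13.8 tcp [ 517.8 -271.1  204.3] yaw 2.0 F [ 0.8  0.5 -1.5] gap 0.0129 grip 62 j [ 0.37  0.67  0.07  1.73 -0.06  0.75  0.5 ]
(519.5, -272, 200, -90.5) -> [-0.9, 1.7, 4.3] [-0.002, -0.001, 1.614] rows>=13
```

Request:
{"name": "carry_out", "arguments": {
  "series": [
    [[-1, 1.7, 4], [0, 0, 1.614], 0.0],
    [[-1, 1.7, 4], [0, 0, 1.614], 0.0],
    [[-1, 1.7, 4], [0, 0, 1.614], 0.0],
    [[-1, 1.7, 4], [0, 0, 1.614], 0.0],
    [[-1, 1.7, 4], [0, 0, 1.614], 0.0],
    [[-1, 1.7, 4], [0, 0, 1.614], 0.0],
    [[-1, 1.7, 4], [0, 0, 1.614], 0.0],
    [[-1, 1.7, 4], [0, 0, 1.614], 0.0],
    [[-1, 1.7, 4], [0, 0, 1.614], 0.0],
    [[-1, 1.7, 4], [0, 0, 1.614], 0.0],
    [[-1, 1.7, 4], [0, 0, 1.614], 0.0],
    [[-1, 1.7, 4], [0, 0, 1.614], 0.0],
    [[-1, 1.7, 4], [0, 0, 1.614], 0.0],
    [[-1, 1.7, 4], [0, 0, 1.614], 0.0],
    [[-1, 1.7, 30], [0, 0, 1.614], 0.0],
    [[-1, 1.7, 60], [0, 0, 1.614], 0.0],
    [[-1, 1.7, 85], [0, 0, 1.614], 0.0],
    [[-1, 1.7, 95], [0, 0, 1.614], 0.0],
    [[-1, 1.7, 95], [0, 0, 1.614], 0.0],
    [[-1, 1.7, 95], [0, 0, 1.614], 0.0]
  ]
}}

```text
time: 15.52
tool_pos: [0.5198, -0.2738, 0.1103]
eef_rot: [-3.141, 0.017, -0.0]
force: [-0.0, -0.7, -1.6]
finger_gap: 0.0129
grip_force: 61.7
```

```bash
python3 -c "
from h import *
plan((519.5,-272,69.5,-90.5))"
```

```text
t15.5 tcp [ 519.8 -273.8  110.3] yaw -90.6 F [-0.  -0.7 -1.6] gap 0.0129 grip 62 j [ 0.16  0.86  0.44  1.8  -0.59  0.62 -0.62]
(519.5, -272, 69.5, -90.5) -> [-0.3, -1.8, 40.8] [-0.0, -0.0, -0.002] rows>=1
```

Request:
{"name": "carry_out", "arguments": {
  "series": [
    [[0, -1.5, 15], [0, 0, 0], 0.0],
    [[0, -1.5, 27], [0, 0, 0], 0.0],
    [[0, -1.5, 34], [0, 0, 0], 0.0],
    [[0, -1.5, 38], [0, 0, 0], 0.0],
    [[0, -1.5, 41], [0, 0, 0], 0.0],
    [[0, -1.5, 41], [0, 0, 0], 0.0],
    [[0, -1.5, 41], [0, 0, 0], 0.0],
    [[0, -1.5, 41], [0, 0, 0], 0.5],
    [[0, -1.5, 41], [0, 0, 0], 0.5],
    [[0, -1.5, 41], [0, 0, 0], 0.5],
    [[0, -1.5, 41], [0, 0, 0], 0.5],
    [[0, -1.5, 41], [0, 0, 0], 0.5],
    [[0, -1.5, 20], [0, 0, 0], 0.5],
    [[0, -1.5, -5], [0, 0, 0], 0.5],
    [[0, -1.5, -35], [0, 0, 0], 0.5],
    [[0, -1.5, -70], [0, 0, 0], 0.5],
    [[0, -1.5, -95], [0, 0, 0], 0.5],
    [[0, -1.5, -95], [0, 0, 0], 0.5],
    [[0, -1.5, -95], [0, 0, 0], 0.5]
  ]
}}

```text
time: 17.1
tool_pos: [0.5203, -0.273, 0.2064]
eef_rot: [3.14, -0.02, 0.005]
force: [-0.2, 0.4, -0.6]
finger_gap: 0.0427
grip_force: 0.0
```

```bash
cat >> h.py <<'E'
def mspoons(p):
    c=cloud(p);z=c[...,2];hsv=cv2.cvtColor(p["color"],cv2.COLOR_RGB2HSV)
    m=(hsv[...,1]<90)&(hsv[...,2]>90)&(c[...,0]>.35)&(c[...,0]<.8)&(abs(c[...,1])<.1)
    m&=(z>.008)&(z<.022)
    n,l,st,_=cv2.connectedComponentsWithStats(m.astype(np.uint8))
    for i in range(1,n):
        if st[i,4]>40:
            q=c[l==i];print("part",st[i].tolist(),rect(q),"z",np.round(np.percentile(q[:,2],[10,90])*1000))
E
python3 -c "
from h import *
p=robot.snapshot('top');mspoons(p)
cv2.imwrite('pics/t3.png',p['color'][:,:,::-1])
plan((519.5,-100,200,-10))"
```

```text
part [295, 152, 16, 16, 88] (array([720.2,  16.6]), array([35.9, 36. ]), 44.2) z [ 9. 16.]
part [297, 169, 7, 37, 181] (array([653.8,  21.3]), array([11.8, 87.4]), 86.5) z [11. 17.]
part [296, 223, 22, 53, 277] (array([502.1,  -3.8]), array([ 36.5, 127.3]), 68.5) z [10. 17.]
t17.1 tcp [ 519.5 -272.2  204.9] yaw -90.7 F [-0.7  0.9 -0.2] gap 0.0426 grip 0 j [ 0.1   0.73  0.55  1.74 -0.51  0.82 -0.69]
(519.5, -100, 200, -10) -> [-2.2, -172.2, 5.0] [-0.0, -0.001, -1.409] rows>=12
```

View pics/t3.png

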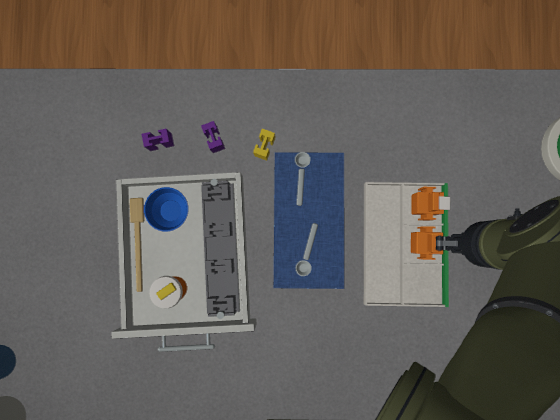

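The top view shows both pods in the far and middle cells with the tab of the far pod on the green side. The four keepers are in place and the spoons have not moved. I'll take the far spoon next (bowl at (302,160), 36x36 mm patch).

```bash
python3 -c "
from h import *
plan((669.3,20.4,203,-94),(669.3,20.4,40,-94))"
```

```text
t17.1 tcp [ 519.5 -272.2  204.9] yaw -90.7 F [-0.7  0.9 -0.2] gap 0.0426 grip 0 j [ 0.1   0.73  0.55  1.74 -0.51  0.82 -0.69]
(669.3, 20.4, 203, -94) -> [146.0, -294.5, 2.1] [-0.0, -0.0, 0.057] rows>=8
(669.3, 20.4, 40, -94) -> [145.9, -294.4, 165.1] [-0.0, -0.0, 0.057] rows>=9
```

Request:
{"name": "carry_out", "arguments": {
  "series": [
    [[146, -294.5, 2], [0, 0, 0.057], 0.5],
    [[146, -294.5, 2], [0, 0, 0.057], 0.5],
    [[146, -294.5, 2], [0, 0, 0.057], 0.5],
    [[146, -294.5, 2], [0, 0, 0.057], 0.5],
    [[146, -294.5, 2], [0, 0, 0.057], 0.5],
    [[146, -294.5, 2], [0, 0, 0.057], 0.5],
    [[146, -294.5, 2], [0, 0, 0.057], 0.5],
    [[146, -294.5, 2], [0, 0, 0.057], 0.5],
    [[146, -294.5, 2], [0, 0, 0.057], 0.5],
    [[146, -294.5, 2], [0, 0, 0.057], 0.5],
    [[146, -294.5, 40], [0, 0, 0.057], 0.5],
    [[146, -294.5, 80], [0, 0, 0.057], 0.5],
    [[146, -294.5, 115], [0, 0, 0.057], 0.5],
    [[146, -294.5, 140], [0, 0, 0.057], 0.5],
    [[146, -294.5, 150], [0, 0, 0.057], 0.5],
    [[146, -294.5, 150], [0, 0, 0.057], 0.5],
    [[146, -294.5, 150], [0, 0, 0.057], 0.5]
  ]
}}

```text
time: 18.57
tool_pos: [0.6693, 0.0185, 0.0553]
eef_rot: [3.139, -0.113, -0.0]
force: [0.6, -0.3, -0.3]
finger_gap: 0.0428
grip_force: 0.0
```

```bash
python3 -c "
from h import *
mspoons(robot.snapshot('wrist'))
plan((669.3,20.4,4,-94))"
```

```text
part [242, 122, 64, 65, 1669] (array([719.9,  17.9]), array([37. , 37.2]), 85.8) z [ 9. 13.]
part [263, 188, 23, 129, 2743] (array([655.1,  22.2]), array([13.9, 88.7]), 86.4) z [11. 14.]
t18.6 tcp [670.3  18.6  56.4] yaw -94.1 F [ 0.9 -0.6  0.1] gap 0.0424 grip 0 j [-0.35  1.04  0.52  1.56 -0.69  0.74 -1.17]
(669.3, 20.4, 4, -94) -> [-1.3, -1.7, 52.4] [0.001, -0.002, -0.001] rows>=2
```

Request:
{"name": "carry_out", "arguments": {
  "series": [
    [[-0.8, -2, 20], [0, 0, 0], 0.5],
    [[-0.8, -2, 36], [0, 0, 0], 0.5],
    [[-0.8, -2, 46], [0, 0, 0], 0.5],
    [[-0.8, -2, 50], [0, 0, 0], 0.5],
    [[-0.8, -2, 53], [0, 0, 0], 0.5],
    [[-0.8, -2, 53], [0, 0, 0], 0.5],
    [[-0.8, -2, 53], [0, 0, 0], 0.0],
    [[-0.8, -2, 53], [0, 0, 0], 0.0],
    [[-0.8, -2, 53], [0, 0, 0], 0.0],
    [[-0.8, -2, 53], [0, 0, 0], 0.0],
    [[-0.8, -2, 53], [0, 0, 0], 0.0],
    [[-0.8, -2, 53], [0, 0, 0], 0.0],
    [[-0.8, -2, 53], [0, 0, 0], 0.0],
    [[-0.8, -2, 53], [0, 0, 0], 0.0]
  ]
}}

```text
time: 19.78
tool_pos: [0.6694, 0.0218, 0.0029]
eef_rot: [3.14, -0.11, 0.002]
force: [-1.1, -0.1, 6.0]
finger_gap: 0.0124
grip_force: 61.7
```

Request:
{"name": "carry_out", "arguments": {
  "series": [
    [[0, 0, -5], [0, 0, 0], 0.0],
    [[0, 0, -20], [0, 0, 0], 0.0],
    [[0, 0, -45], [0, 0, 0], 0.0],
    [[0, 0, -80], [0, 0, 0], 0.0],
    [[0, 0, -80], [0, 0, 0], 0.0],
    [[0, 0, -80], [0, 0, 0], 0.0]
  ]
}}

```text
time: 20.28
tool_pos: [0.6706, 0.0217, 0.0852]
eef_rot: [3.14, -0.11, 0.008]
force: [-0.6, -0.0, 0.2]
finger_gap: 0.0123
grip_force: 60.9
```

```bash
python3 -c "
from h import *
plan((583.5,-172,85,-90.5),(583.5,-172,30,-90.5))"
```

```text
t20.3 tcp [670.6  21.7  85.2] yaw -94.0 F [-0.6 -0.   0.2] gap 0.0123 grip 61 j [-0.37  1.    0.54  1.55 -0.67  0.78 -1.18]
(583.5, -172, 85, -90.5) -> [-73.3, 199.3, -0.2] [0.0, -0.005, -0.061] rows>=6
(583.5, -172, 30, -90.5) -> [-73.6, 199.3, 54.8] [0.0, -0.005, -0.061] rows>=6
```

Request:
{"name": "carry_out", "arguments": {
  "series": [
    [[-73.5, 199.3, 0], [0, 0, -0.061], 0.0],
    [[-73.5, 199.3, 0], [0, 0, -0.061], 0.0],
    [[-73.5, 199.3, 0], [0, 0, -0.061], 0.0],
    [[-73.5, 199.3, 0], [0, 0, -0.061], 0.0],
    [[-73.5, 199.3, 0], [0, 0, -0.061], 0.0],
    [[-73.5, 199.3, 0], [0, 0, -0.061], 0.0],
    [[-73.5, 199.3, 0], [0, 0, -0.061], 0.0],
    [[-73.5, 199.3, 20], [0, 0, -0.061], 0.0],
    [[-73.5, 199.3, 40], [0, 0, -0.061], 0.0],
    [[-73.5, 199.3, 55], [0, 0, -0.061], 0.0],
    [[-73.5, 199.3, 55], [0, 0, -0.061], 0.0],
    [[-73.5, 199.3, 55], [0, 0, -0.061], 0.0]
  ]
}}

```text
time: 21.28
tool_pos: [0.5811, -0.1697, 0.026]
eef_rot: [-3.14, 0.012, 0.003]
force: [1.1, 0.0, -0.5]
finger_gap: 0.0121
grip_force: 60.9
```

```bash
python3 -c "
from h import *
plan((583.5,-172,7.5,-90.5))"
```

```text
t21.3 tcp [ 581.1 -169.7   26. ] yaw -90.4 F [ 1.1  0.  -0.5] gap 0.0121 grip 61 j [ 0.    1.    0.37  1.77 -0.68  0.51 -0.75]
(583.5, -172, 7.5, -90.5) -> [2.4, 2.3, 18.5] [-0.002, 0.002, 0.001] rows>=1
```

Request:
{"name": "carry_out", "arguments": {
  "series": [
    [[2, 2.3, 10], [0, 0, 0], 0.0],
    [[2, 2.3, 15], [0, 0, 0], 0.0],
    [[2, 2.3, 18], [0, 0, 0], 0.0],
    [[2, 2.3, 18], [0, 0, 0], 0.0],
    [[2, 2.3, 18], [0, 0, 0], 0.3],
    [[2, 2.3, 18], [0, 0, 0], 0.3],
    [[2, 2.3, 18], [0, 0, 0], 0.3],
    [[2, 2.3, 18], [0, 0, 0], 0.3],
    [[2, 2.3, 5], [0, 0, 0], 0.3],
    [[2, 2.3, -20], [0, 0, 0], 0.3],
    [[2, 2.3, -60], [0, 0, 0], 0.3],
    [[2, 2.3, -100], [0, 0, 0], 0.3],
    [[2, 2.3, -130], [0, 0, 0], 0.3],
    [[2, 2.3, -130], [0, 0, 0], 0.3]
  ]
}}

```text
time: 22.45
tool_pos: [0.587, -0.1765, 0.1646]
eef_rot: [3.137, -0.016, 0.019]
force: [0.1, -0.9, -0.1]
finger_gap: 0.0259
grip_force: 0.0
```

```bash
python3 -c "
from h import *
mspoons(robot.snapshot('top'))
plan((509,0,150,-13.5),(509,0,150,76.5))"
```

```text
part [296, 223, 22, 53, 322] (array([505.7,   5.9]), array([ 36.5, 127.8]), 81.8) z [10. 16.]
t22.5 tcp [ 585.6 -175.3  161.6] yaw -90.5 F [-1.2 -0.3 -0.4] gap 0.0255 grip 0 j [-0.07  0.82  0.53  1.71 -0.56  0.77 -0.85]
(509, 0, 150, -13.5) -> [-78.4, -174.6, 10.5] [0.007, -0.005, -1.345] rows>=11
(509, 0, 150, 76.5) -> [-78.4, -174.6, 10.5] [0.012, 0.002, -2.915] rows>=24
```

Request:
{"name": "carry_out", "arguments": {
  "series": [
    [[-78.5, -174.5, 0], [0, 0, -1.345], 0.5],
    [[-78.5, -174.5, 0], [0, 0, -1.345], 0.5],
    [[-78.5, -174.5, 0], [0, 0, -1.345], 0.5],
    [[-78.5, -174.5, 0], [0, 0, -1.345], 0.5],
    [[-78.5, -174.5, 0], [0, 0, -1.345], 0.5],
    [[-78.5, -174.5, 0], [0, 0, -1.345], 0.5],
    [[-78.5, -174.5, 0], [0, 0, -1.345], 0.5],
    [[-78.5, -174.5, 0], [0, 0, -1.345], 0.5],
    [[-78.5, -174.5, 0], [0, 0, -1.345], 0.5],
    [[-78.5, -174.5, 0], [0, 0, -1.345], 0.5],
    [[-78.5, -174.5, 0], [0, 0, -1.345], 0.5],
    [[-78.5, -174.5, 0], [0, 0, -1.345], 0.5],
    [[-78.5, -174.5, 0], [0, 0, -1.345], 0.5]
  ]
}}

```text
time: 23.58
tool_pos: [0.5059, 0.0012, 0.1567]
eef_rot: [-2.468, -1.941, 0.001]
force: [0.3, 0.1, -0.6]
finger_gap: 0.043
grip_force: 0.0
```

Request:
{"name": "carry_out", "arguments": {
  "series": [
    [[0, 0, 0], [0, 0, -1.57], 0.5],
    [[0, 0, 0], [0, 0, -1.57], 0.5],
    [[0, 0, 0], [0, 0, -1.57], 0.5],
    [[0, 0, 0], [0, 0, -1.57], 0.5],
    [[0, 0, 0], [0, 0, -1.57], 0.5],
    [[0, 0, 0], [0, 0, -1.57], 0.5],
    [[0, 0, 0], [0, 0, -1.57], 0.5],
    [[0, 0, 0], [0, 0, -1.57], 0.5],
    [[0, 0, 0], [0, 0, -1.57], 0.5],
    [[0, 0, 0], [0, 0, -1.57], 0.5],
    [[0, 0, 0], [0, 0, -1.57], 0.5],
    [[0, 0, 0], [0, 0, -1.57], 0.5],
    [[0, 0, 0], [0, 0, -1.57], 0.5],
    [[0, 0, 60], [0, 0, -1.57], 0.5],
    [[0, 0, 60], [0, 0, -1.57], 0.5],
    [[0, 0, 60], [0, 0, -1.57], 0.5],
    [[0, 0, 60], [0, 0, -1.57], 0.5]
  ]
}}

```text
time: 25.0
tool_pos: [0.5056, 0.0012, 0.0963]
eef_rot: [-0.371, -3.117, 0.002]
force: [-0.5, -0.1, 0.7]
finger_gap: 0.0429
grip_force: 0.0
```

```bash
python3 -c "
from h import *
p=robot.snapshot('wrist');mspoons(p);mspoons(robot.snapshot('top'))
cv2.imwrite('pics/w4.png',p['color'][:,:,::-1])
plan((509,0,4,76.5))"
```

```text
part [252, 124, 53, 54, 1129] (array([459.1,  14.5]), array([37.3, 37.1]), 65.1) z [ 9. 13.]
part [266, 179, 21, 110, 1928] (array([522.4,  -2.6]), array([14. , 89.3]), 75.0) z [11. 14.]
t25.1 tcp [507.2   1.4  97.9] yaw 76.4 F [-0.2 -0.2  0.9] gap 0.0429 grip 0 j [ 0.04  0.76 -0.21  2.03  0.4   0.39  0.84]
(509, 0, 4, 76.5) -> [-2.0, -1.0, 93.9] [0.0, 0.001, -0.001] rows>=3
```

View pics/w4.png

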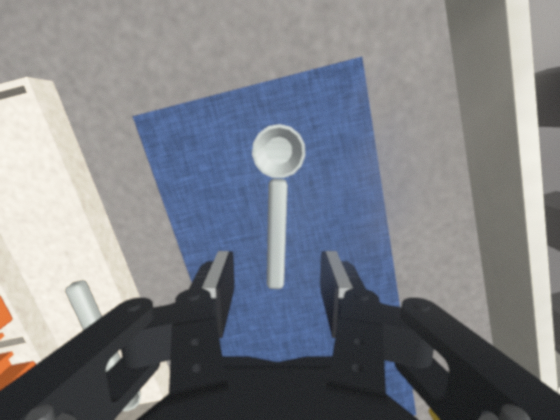

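The wrist view shows the second spoon with its bowl at (278,151), its handle running down to (276,285) and nothing in the way. The measured angle is 165° and the grip point (508,1).

Request:
{"name": "carry_out", "arguments": {
  "series": [
    [[-1.3, -0.2, 40], [0, 0, 0.027], 0.5],
    [[-1.3, -0.2, 70], [0, 0, 0.027], 0.5],
    [[-1.3, -0.2, 85], [0, 0, 0.027], 0.5],
    [[-1.3, -0.2, 91], [0, 0, 0.027], 0.5],
    [[-1.3, -0.2, 94], [0, 0, 0.027], 0.5],
    [[-1.3, -0.2, 94], [0, 0, 0.027], 0.5],
    [[-1.3, -0.2, 94], [0, 0, 0.027], 0.5],
    [[-1.3, -0.2, 94], [0, 0, 0.027], 0.0],
    [[-1.3, -0.2, 94], [0, 0, 0.027], 0.0],
    [[-1.3, -0.2, 94], [0, 0, 0.027], 0.0],
    [[-1.3, -0.2, 94], [0, 0, 0.027], 0.0],
    [[-1.3, -0.2, 94], [0, 0, 0.027], 0.0],
    [[-1.3, -0.2, 94], [0, 0, 0.027], 0.0],
    [[-1.3, -0.2, 94], [0, 0, 0.027], 0.0]
  ]
}}

```text
time: 26.27
tool_pos: [0.5084, 0.0007, 0.0041]
eef_rot: [0.412, 3.113, 0.001]
force: [-0.2, -1.2, 8.1]
finger_gap: 0.012
grip_force: 59.7
```

Request:
{"name": "carry_out", "arguments": {
  "series": [
    [[0, 0, -5], [0, 0, 0], 0.0],
    [[0, 0, -20], [0, 0, 0], 0.0],
    [[0, 0, -45], [0, 0, 0], 0.0],
    [[0, 0, -85], [0, 0, 0], 0.0],
    [[0, 0, -110], [0, 0, 0], 0.0],
    [[0, 0, -110], [0, 0, 0], 0.0],
    [[0, 0, -110], [0, 0, 1.45], 0.0],
    [[0, 0, -110], [0, 0, 1.45], 0.0],
    [[0, 0, -110], [0, 0, 1.45], 0.0],
    [[0, 0, -110], [0, 0, 1.45], 0.0],
    [[0, 0, -110], [0, 0, 1.45], 0.0],
    [[0, 0, -110], [0, 0, 1.45], 0.0],
    [[0, 0, -110], [0, 0, 1.45], 0.0],
    [[0, 0, -110], [0, 0, 1.45], 0.0],
    [[0, 0, -110], [0, 0, 1.45], 0.0],
    [[0, 0, -110], [0, 0, 1.45], 0.0],
    [[0, 0, -110], [0, 0, 1.45], 0.0],
    [[0, 0, -110], [0, 0, 1.45], 0.0],
    [[0, 0, -110], [0, 0, 1.45], 0.0]
  ]
}}

```text
time: 27.85
tool_pos: [0.5074, 0.0009, 0.1128]
eef_rot: [-2.375, -2.056, 0.001]
force: [0.0, 0.7, -0.3]
finger_gap: 0.0119
grip_force: 58.7
```

```bash
python3 -c "
from h import *
p=robot.snapshot('top');cv2.imwrite('pics/t5.png',cv2.resize(p['color'][140:320,270:460],None,fx=3,fy=3)[:,:,::-1])
c=cloud(p);hsv=cv2.cvtColor(p['color'],cv2.COLOR_RGB2HSV);z=c[...,2]
plan((443.5,-186,110,-90.5))"
```

```text
t27.9 tcp [507.4   0.8 112.8] yaw -8.0 F [ 0.3  0.2 -0.2] gap 0.0118 grip 59 j [-0.16  0.74  0.11  2.03 -0.19  0.38 -0.04]
(443.5, -186, 110, -90.5) -> [-193.9, -37.2, 2.9] [-0.0, 0.001, 1.439] rows>=12
```

View pics/t5.png

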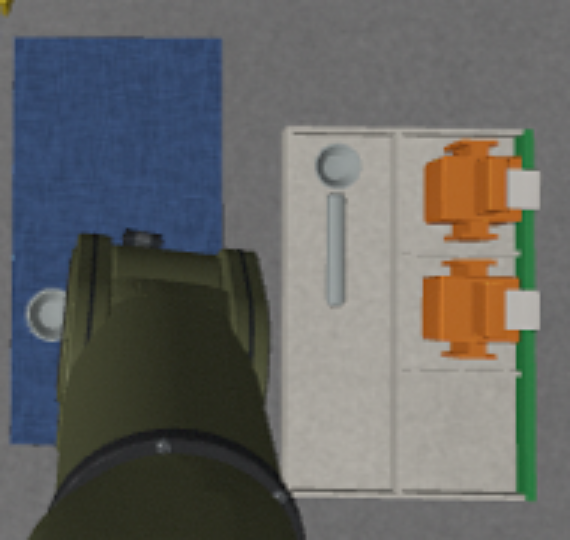

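Both pods stand in their cells, tabs over the green rim. The first spoon lies lengthwise in the bay with its bowl at the far end. The second spoon is in the gripper.

Request:
{"name": "carry_out", "arguments": {
  "series": [
    [[-194, -38.5, 0], [0, 0, 1.439], 0.0],
    [[-194, -38.5, 0], [0, 0, 1.439], 0.0],
    [[-194, -38.5, 0], [0, 0, 1.439], 0.0],
    [[-194, -38.5, 0], [0, 0, 1.439], 0.0],
    [[-194, -38.5, 0], [0, 0, 1.439], 0.0],
    [[-194, -38.5, 0], [0, 0, 1.439], 0.0],
    [[-194, -38.5, 0], [0, 0, 1.439], 0.0],
    [[-194, -38.5, 0], [0, 0, 1.439], 0.0],
    [[-194, -38.5, 0], [0, 0, 1.439], 0.0],
    [[-194, -38.5, 0], [0, 0, 1.439], 0.0],
    [[-194, -38.5, 0], [0, 0, 1.439], 0.0],
    [[-194, -38.5, 0], [0, 0, 1.439], 0.0],
    [[-194, -38.5, 0], [0, 0, 1.439], 0.0],
    [[-194, -38.5, 30], [0, 0, 1.439], 0.0],
    [[-194, -38.5, 60], [0, 0, 1.439], 0.0],
    [[-194, -38.5, 70], [0, 0, 1.439], 0.0],
    [[-194, -38.5, 70], [0, 0, 1.439], 0.0],
    [[-194, -38.5, 70], [0, 0, 1.439], 0.0]
  ]
}}

```text
time: 29.4
tool_pos: [0.4418, -0.1858, 0.0427]
eef_rot: [-3.141, 0.013, 0.001]
force: [0.1, 0.1, -0.4]
finger_gap: 0.0122
grip_force: 58.8
```

```bash
python3 -c "
from h import *
p=robot.snapshot('wrist');cv2.imwrite('pics/w6.png',p['color'][:,:,::-1])
plan((442,-186,8.5,-90.5))"
```

```text
t29.4 tcp [ 442.3 -186.1   43.4] yaw -90.5 F [-0.2 -0.1  0.5] gap 0.0124 grip 59 j [ 0.19  0.87  0.18  2.14 -0.77  0.2  -0.51]
(442, -186, 8.5, -90.5) -> [-0.3, -0.1, 34.9] [-0.0, -0.0, -0.0] rows>=1
```

View pics/w6.png

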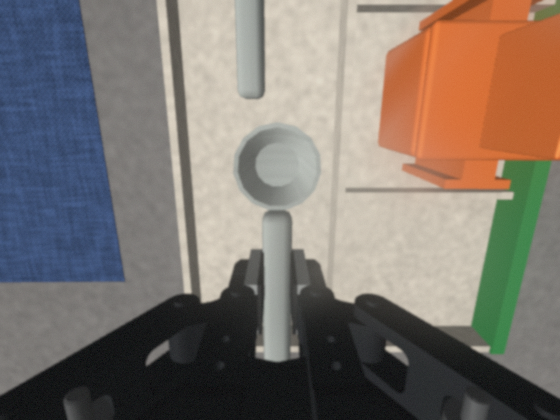

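The spoon hangs above the near half of the bay. The other spoon's handle end (250,95) is ahead of its bowl (277,165), so I shift 3 mm forward to even the gaps.

Request:
{"name": "carry_out", "arguments": {
  "series": [
    [[3, 0, 15], [0, 0, 0], 0.0],
    [[3, 0, 26], [0, 0, 0], 0.0],
    [[3, 0, 32], [0, 0, 0], 0.0],
    [[3, 0, 35], [0, 0, 0], 0.0],
    [[3, 0, 35], [0, 0, 0], 0.0],
    [[3, 0, 35], [0, 0, 0], 0.0],
    [[3, 0, 35], [0, 0, 0], 0.3],
    [[3, 0, 35], [0, 0, 0], 0.3],
    [[3, 0, 35], [0, 0, 0], 0.3],
    [[3, 0, 35], [0, 0, 0], 0.3],
    [[3, 0, 20], [0, 0, 0], 0.3],
    [[3, 0, -10], [0, 0, 0], 0.3],
    [[3, 0, -50], [0, 0, 0], 0.3],
    [[3, 0, -90], [0, 0, 0], 0.3],
    [[3, 0, -130], [0, 0, 0], 0.3],
    [[3, 0, -170], [0, 0, 0], 0.3],
    [[3, 0, -170], [0, 0, 0], 0.3]
  ]
}}

```text
time: 30.87
tool_pos: [0.4481, -0.1882, 0.2191]
eef_rot: [3.137, -0.017, 0.017]
force: [1.1, -0.5, -0.9]
finger_gap: 0.0259
grip_force: 0.0
```

Request:
{"name": "carry_out", "arguments": {
  "series": [
    [[0, -120, 0], [0, 0, 0], 0.3],
    [[0, -120, 0], [0, 0, 0], 0.3],
    [[0, -120, 0], [0, 0, 0], 0.3],
    [[0, -120, 0], [0, 0, 0], 0.3],
    [[0, -120, 0], [0, 0, 0], 0.3]
  ]
}}

```text
time: 31.28
tool_pos: [0.4462, -0.0631, 0.2127]
eef_rot: [-3.14, 0.007, 0.001]
force: [0.7, -1.2, 0.7]
finger_gap: 0.0256
grip_force: 0.0
```

```bash
python3 -c "
from h import *
p=robot.snapshot('top');cv2.imwrite('pics/t7.png',cv2.resize(p['color'][120:340,100:470],None,fx=2,fy=2)[:,:,::-1])
p=robot.snapshot('scene');cv2.imwrite('pics/s7.png',p['color'][:,:,::-1])"
```

```text
(no output)
```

View pics/t7.png

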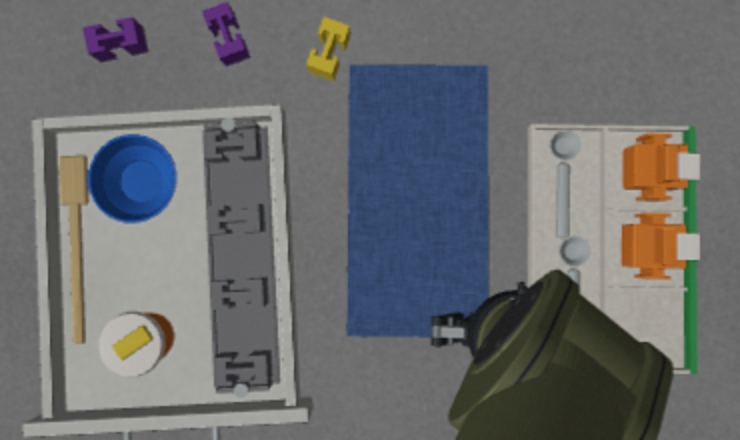

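View pics/s7.png

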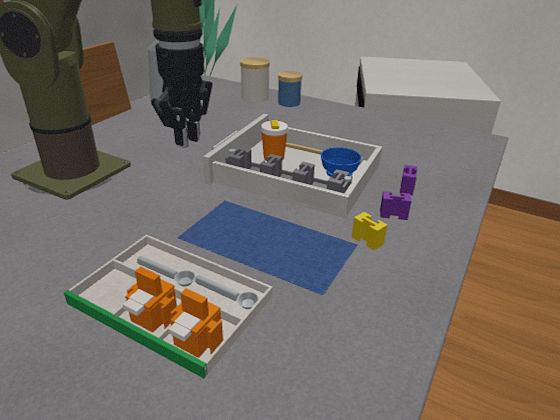

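Both views show the pods upright with their tabs to the green rim and both spoons lengthwise with bowls at the far end. The keepers, bowl, cup and wooden spoon are undisturbed, so I'm handing in.

```bash
python3 -c "
from station import robot
print(robot.finish_job())"
```

```text
the job is handed in; nothing more can be done
None
```

I handed the job in at about 31 s: the two pods present stand in tray cells with tabs to the green rim, both spoons lie in the long bay with bowls at the far end, and the keepers, bowl, cup and wooden spoon look unmoved in the final images; no verdict came back.

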